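# Lock the tray carriage and grease its bearing

## Task

Lock the tray carriage where it stands by turning its clamp knob clockwise to the stop, or it will slide away. Then take the push-type grease gun from its stand and press its coupler squarely onto the carriage's tilted grease nipple until it snaps on, firmly but without ramming it, and push on so that the gun's spring is pressed in by well over half of its stroke. Finish while still gripping the gun and holding it pressed in like that; keep the carriage in its place and leave the other things on the bench alone.

Things in the scene. Friction and masses are not known exactly. Their poses are not given: they have to be found in the camera images.
- bed: Fixed steel guide bed of the tray carriage, 340 x 110 mm, lying on the bench with an end block at each end (top 44 mm high). Origin: centre of its underside; x runs along the bed (the way the carriage slides, away from the robot), z up. The aluminium carriage on it is 150 mm long, 90 mm wide, its flat top 52 mm above the bench.
- carriage_top (a point): Centre of the carriage's flat top, 52 mm above the bench, axes as the bed's. The knob's axis is 42 mm towards +x from here, the foot of the nipple 36 mm towards -x.
- carriage (a joint): Position of the carriage along the bed's +x, 0 to 0.09 m. Unclamped it slides at about 2.5 N, so that a push on the nipple shoves it away; clamped it holds well over 10 N.
- clamp (a joint): Turn of the clamp knob, 0 to 1.4 rad (the stop), growing clockwise seen from above. It starts loose, somewhere from 0 to 0.3 rad. It bites from about 0.85 rad on, counts as locked above 1.2 rad, stays where it is left and needs about 0.3 N m.
- clamp_grip (a point): On the upright axis of the clamp knob on the carriage (black, at its +x end), 37 mm above the carriage top, 89 mm above the bench, at mid height of the grip. Its grip is an upright bar 42 mm long (along this point's x axis, which turns with the knob), 14 mm thick (y) and 32 mm tall, with its top 7 mm above this point, on a disc 44 mm across that ends 15 mm below this point.
- nipple: Steel button-head grease nipple at the carriage's -x end, leaning 28 degrees (0.49 rad) from vertical towards the bed's -x, towards the robot. Origin on its axis at its foot, 70 mm above the bench; z runs along the axis, outward and up. A neck 9 mm across carries a ball head 16 mm across whose centre is 30 mm from the origin.
- nipple_tip (a point): Outer end of the nipple's ball head, on its axis, 38 mm from the nipple's origin, with the nipple's axes.
- stand: Fixed steel stand 100 x 100 mm, 85 mm high, from whose top plate (a 42 mm hole) the grease gun hangs upright by its flange. Origin: centre of its underside, z up.
- gun: Push-type grease gun, loose, about 0.4 kg, hanging upright in the stand, coupler down. Origin on its long axis at the underside of its flange; z along the axis, away from the coupler, up at the start. Flange 52 mm across, z 0 to 6 mm; above it a square aluminium grip 28 x 28 mm (flats facing its x and y) from z = 6 to 56 mm with a cap to 61 mm; below it a collar 37 mm across to z = -10 mm and the sliding coupler 33 mm across. Draw it straight up by 80 mm to clear the stand.
- gun_grip (a point): Middle of the square grip, 31 mm above the gun's origin, with the gun's axes.
- coupler (a joint): How far the coupler is pushed up into the gun against its spring: 0 (out, as it hangs) to 0.012 m (fully in). The spring needs 9 N to start moving and 15 N fully in; half way is 0.006 m.
- coupler_mouth (a point): Centre of the coupler's open lower end, 64 mm below the gun's origin when the spring is out. The bore is 21 mm across and 24 mm deep, with four spring jaws 8 mm inside the mouth that ride over the ball head at about 6 N and snap in behind it. Axes as the gun's.
- coupler_seat (a point): Centre of the end of the coupler's bore, 40 mm below the gun's origin when the spring is out (28 mm when fully in). When the coupler has snapped on and is pressed, it meets the nipple's tip. Axes as the gun's.
- jar: Bystander: closed jar 68 mm across, 75 mm tall. Origin: centre of its underside.
- wrench: Bystander: wrench lying on the bench.
- screwdriver: Bystander: screwdriver lying on the bench.
- nozzle: Bystander: steel piping nozzle, a cone 32 mm across, 48 mm tall. Origin: centre of its underside.
- collar: Bystander: steel collar 42 mm across, 16 mm tall, lying flat. Origin: centre of its underside.
- bolt_tray: Bystander: small open grey tray of bolts, 110 x 80 x 30 mm. Origin: centre of its underside.
Mind the look-alikes: they are no part of the job. There is more than one size of the gun; the job needs the larger. What is shaped like the stand but orange is not meant.

How it is judged:
On the way, in this order (a step that is already met when the one before it is completed fails the run):
1. the clamp knob is turned to its locked end (value of joint clamp above 1.2 rad), for 0.2 s.
2. the grease gun is lifted out of its stand (z of gun in the frame of stand above 0.12 m), for 0.1 s.
3. the coupler has snapped onto the nipple, squarely, with the carriage locked (distance between coupler_seat and nipple_tip below 0.004 m and angle between the z axis of coupler_seat and the z axis of nipple, either way round below 0.15 rad and value of joint clamp above 1.2 rad), for 0.2 s.
At the end, for the whole second after the job is handed in: With the clamp knob past 1.2 rad and the carriage within 12 mm of where it stood, the coupler sits snapped on the nipple (bore end within 4 mm of the nipple tip, axes within 0.15 rad), and the fingers still hold the gun, at rest, with its spring pressed in by more than 6 mm of 12 mm (all of step 3 and value of joint coupler above 0.006 m and contact force between the fingers and gun above 2 N and distance of carriage_top from where it was at the start of the episode below 0.012 m and linear speed of gun below 0.03 m/s); the arm keeps its last pose, push and grip.
It fails at once if the carriage is shoved more than 12 mm from where it stood (distance of carriage_top from where it was at the start of the episode above 0.012 m).
It fails at once if the nipple is rammed with more than 60 N (contact force between gun and nipple above 60 N).
It fails at once if a bystander is pushed more than 30 mm (distance of any of jar, wrench, screwdriver, nozzle, collar, bolt_tray from where it was at the start of the episode above 0.03 m).
It also fails if it takes over 58 s, if anything falls off the work surface, if the arm or the gripper's body presses on something with over 40 N, if the wrist force passes 120 N, or if a joint passes its speed limit or range.

## Robot

A 6-joint arm with a two-finger parallel gripper is mounted at the origin on the work surface. World frame = base frame: x ahead of the robot, y to its left, z up, the work surface at z = 0. Lengths are in m, angles in rad, forces in N, time in s.
With the tool pointing down it reaches from about 0.275 to 0.725 m from the base axis. Payload 5.6 kg.
Tool frame: the origin (TCP) lies at the centre of the arm's flange, where the gripper is bolted on; the fingertips stand 173 mm ahead of it and the grasp point (between the pads) lies 155 mm ahead of it (robot.tcp_to_tips is the distance from the TCP to the fingertips, in m); x points along the fingers, y is the direction in which the jaws open and shut, and the axes are right-handed (so a half turn about x gives the same grasp; the last joint's range is limited). The gripper opens to 85 mm and grips with 20 to 120 N. Pads are 22 mm wide; open, the fingers measure 114 mm over their backs; the gripper's body (76 mm by 85 mm) begins 54 mm behind the grasp point. The pads swing forward as they close: fully open they stand 13 mm farther back than shut.
Start: joints at [1.576, 0.255, 0.108, 0, -1.424, -0.285], TCP at [0.152, 0.529, 0.405] pointing down, gripper open.
Joint ranges: [-2.95, 2.95], [-1.21, 1.97], [-1.09, 1.5], [-2.87, 1.71], [-2.94, -0.07], [-3.05, 3.05]. Speed limits (rad/s): [2.57, 2.57, 3.14, 3.14, 3.14, 3.14].

## Interface

Orientations are given as a rotation vector (axis times angle).
In Python, from plant import robot gives the robot as it stands.
- The arm moves only by the shell command python3 -m creep 'ROWS' [FORCE]. ROWS is JSON, a list of rows, each a list of 7 numbers: the turn, a rotation vector about the tool's x, y, z in degrees, then the shift along the tool's x, y, z in cm, then the opening, from 0 (shut) to 1 (fully open). In form: [[ax, ay, az, dx, dy, dz, gripper], ...]. A call has 1 to 12 rows; each row is the pose to reach, as a shift and turn from the pose commanded when the call began, along the tool's axes at that moment; what a row does not reach only later rows make up. A row lasts 1/10 s, in which the tool goes at most 50 mm and 8.59 degrees, less where a joint would pass 70% of its speed; a pose out of reach is approached as far as the arm can. A call with a gripper value outside its range is refused whole. The fingers move at their own pace and stop on an object; FORCE is the grip in N (left out, the last holds). Time passes only in rows, so rows that repeat a pose let the fingers close. It gives the time, the measured TCP pose, the force and the opening at its end, in the units of the state.
- robot.read_state(): the state, without advancing time (a new reading comes with each control period).
- robot.camera(name): name is "side" or "top"; returns the picture (400x640x3 uint8, red, green, blue); there is no depth.
- robot.camera_params(name): a dict with "fx", "fy", "cx", "cy" (pixels), "k1" (the pictures are not rectified: a ray, as slopes to the right and down, at radius r is drawn at 1 + k1 r^2 times it, then the intrinsics apply), "R" (3x3) and "t" (3): a world point X has camera coordinates R X + t. Camera axes: x right, y down, z forward; pixel columns grow to the right and rows downward; lengths in m; the calibration is good to about 2 mm. A picture is of the moment at which its call begins. camera_params takes no time and is no camera call.
- robot.job_done(): hands the job in, once; it reports no verdict.
The state is a dict: "time": time; "joints": joint angles; "qd": joint speeds; "joint_torque": joint torques, N m; "tool_pos": TCP position; "tool_rot": TCP orientation; "force": force on the tool from outside, world axes, zero at the start; "torque": the same for the moment, N m; "opening": finger opening in m.
Only numpy, scipy, OpenCV 4.12 (cv2) and the standard library are available. Lean on these libraries where they do the work, as an engineer would, in place of code of your own. Each camera call takes 0.05 s, during which the arm holds its last target. There are 200 camera calls.

## Working session

There is one attempt and no reset: what is moved stays moved. The work goes in short steps, Python scripts to look and compute and a shell command to move; the robot and the scene stay as the last step left them, time stands still between calls to the robot, and variables do not carry over. Pictures are saved under pics/ and viewed, about 8 in all and at most 12, crops included, and the job is handed in when it is done.

```bash
mkdir -p pics; ls; cat > h.py <<'E'
import numpy as np, cv2
from scipy.spatial.transform import Rotation as R
from plant import robot
def cam(n):
    p=robot.camera_params(n); return p,np.array(p["R"]),np.array(p["t"])
def ray(n,u,v):
    p,Rm,t=cam(n); x=(u-p["cx"])/p["fx"]; y=(v-p["cy"])/p["fy"]
    a,b=x,y
    for _ in range(20):
        s=1+p["k1"]*(a*a+b*b); a,b=x/s,y/s
    return -Rm.T@t, Rm.T@np.array([a,b,1.])
def plane(n,u,v,z):
    o,d=ray(n,u,v); return o+d*(z-o[2])/d[2]
def proj(n,X):
    p,Rm,t=cam(n); c=Rm@np.array(X,float)+t; a,b=c[0]/c[2],c[1]/c[2]; s=1+p["k1"]*(a*a+b*b)
    return np.array([p["fx"]*a*s+p["cx"],p["fy"]*b*s+p["cy"]])
def tri(u1,u2):
    o1,d1=ray("top",*u1); o2,d2=ray("side",*u2)
    s=np.linalg.lstsq(np.c_[d1,-d2],o2-o1,rcond=None)[0]
    a,b=o1+s[0]*d1,o2+s[1]*d2; return (a+b)/2,np.linalg.norm(a-b)
def snap(n,f):
    im=robot.camera(n); cv2.imwrite("pics/"+f,im[:,:,::-1]); return im
E
python3 - <<'E'
from h import *
for n in("top","side"):
    snap(n,n+"0.png"); p,Rm,t=cam(n); print(n,p["fx"],p["k1"],-Rm.T@t,Rm[2])
s=robot.read_state(); print(s, robot.tcp_to_tips)
E
```

```text
pics
top 363.53488451962016 -0.03844555149365634 [0.37156028 0.03573574 1.34942946] [ 0.06034652 -0.02037333 -0.99796955]
side 419.4415301664219 0.02115678652047902 [ 0.01236509 -0.79045445  0.69865083] [ 0.3991842   0.73557512 -0.54734013]
{'time': 0.1, 'joints': array([ 1.57557297e+00,  2.55686160e-01,  1.07157173e-01, -4.01165930e-04,
       -1.42389086e+00, -2.84610637e-01]), 'qd': array([ 0.00176018, -0.00057341,  0.00328324,  0.00282823,  0.0011873 ,
        0.00206146]), 'joint_torque': array([-3.09845214e-03, -3.87601089e+01,  2.38471895e+01,  5.37790015e+00,
       -3.80381243e-03,  2.23287479e-06]), 'tool_pos': array([0.15180242, 0.52849262, 0.40389926]), 'tool_rot': array([-2.07201732,  0.2936438 ,  2.07234912]), 'force': array([-0.10714074, -0.38630441, -0.24837353]), 'torque': array([ 0.0239687 ,  0.0504659 , -0.00667948]), 'opening': 0.08565508666301579} 0.1734
```

View pics/top0.png

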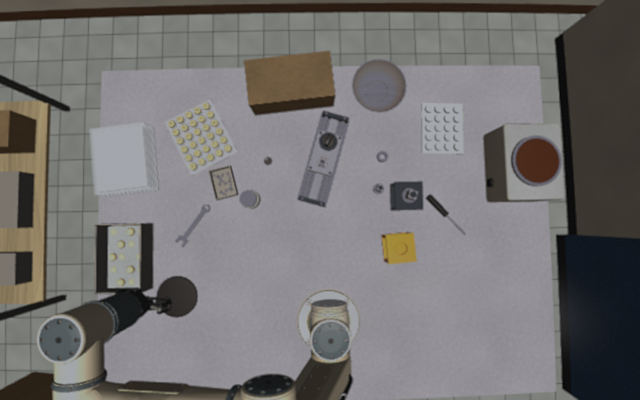

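View pics/side0.png

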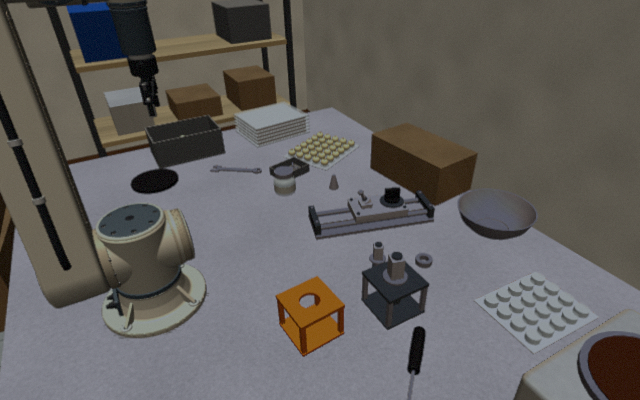

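The top view shows the bed along (312,205)–(335,112), knob near (328,142), nipple near (319,163), the dark stand with the gun at (406,196), a small look-alike gun at (378,188) and an orange decoy stand. I'll zoom in next.

```bash
python3 - <<'E'
from h import *
t=cv2.imread("pics/top0.png"); s=cv2.imread("pics/side0.png")
f=lambda im,x,y,w,h,k:cv2.resize(im[y:y+h,x:x+w],None,fx=k,fy=k,interpolation=cv2.INTER_CUBIC)
a=f(t,290,100,150,120,5.333)[:, :800]
b=f(s,300,180,140,140,0.0+4)
a=cv2.resize(t[100:220,290:440],(750,600),interpolation=cv2.INTER_CUBIC); cv2.imwrite("pics/ct.png",a)
b=cv2.resize(s[180:325,300:440],(580,600),interpolation=cv2.INTER_CUBIC); cv2.imwrite("pics/cs.png",b)
E
```

```text
(no output)
```

View pics/ct.png

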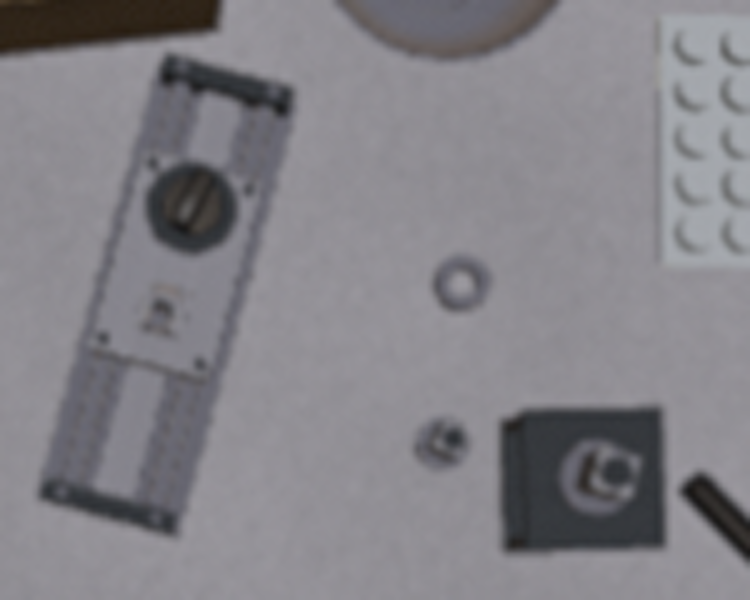

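View pics/cs.png

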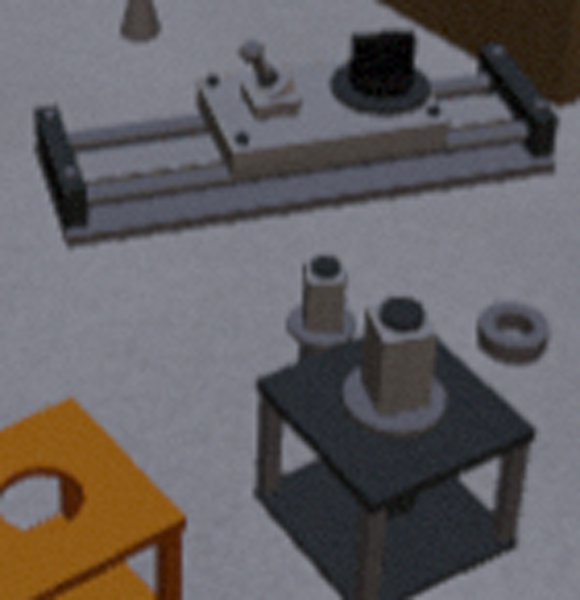

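Both crops are clear. In the top crop (×5, offset 290,100) the carriage screws are at (152,162), (249,189), (102,338), (201,364), the knob disc at (191,207), the gun cap at (620,470) and the stand top's corners around (524,410)–(663,547). In the side crop the ball is at (252,50) and the cap at (403,313).

```bash
python3 - <<'E'
from h import *
T=lambda x,y:(290+(x+.5)/5-.5,100+(y+.5)/5-.5)
S=lambda x,y:(300+(x+.5)/4.143-.5,180+(y+.5)/4.138-.5)
P=lambda x,y,z:plane("top",*T(x,y),z)
np.set_printoptions(precision=4,suppress=True)
sc=[P(x,y,.052) for x,y in((152,162),(249,189),(102,338),(201,364))]
c=np.mean(sc,0); d=(sc[0]+sc[1]-sc[2]-sc[3])/2; e=(sc[0]+sc[2]-sc[1]-sc[3])/2
print("car",c,np.degrees(np.arctan2(d[1],d[0])),np.degrees(np.arctan2(-e[0],e[1])),np.linalg.norm(d),np.linalg.norm(e))
b=[P(x,y,.044) for x,y in((168,55),(295,95),(40,490),(178,535))]
d=(b[0]+b[1]-b[2]-b[3])/2; yb=np.arctan2(d[1],d[0]); print("bed",np.mean(b,0),np.degrees(yb),np.linalg.norm(d))
ss=[plane("side",*S(x,y),.052) for x,y in((213,80),(241,138),(434,111))]
print("side screws",*ss, "vs top",*sc)
ux=np.array([np.cos(yb),np.sin(yb),0])
print("knob disc",P(191,207,.074),"expected",c+.042*ux)
print("knob side",plane("side",*S(382,86),.074))
n=c-.036*ux; n[2]=.07; ball=n+.03*(np.array([0,0,1])*np.cos(.49)-ux*np.sin(.49))
print("ball pred",ball,(proj("side",ball)-(300,180))*4.14,(proj("top",ball)-(290,100))*5)
print("side ball on plane",plane("side",*S(252,50),ball[2]))
print("gun cap top",P(620,470,.146),"side",plane("side",*S(403,313),.146))
st=[P(x,y,.085) for x,y in((524,410),(663,408),(663,547),(524,547))]
print("stand",np.mean(st,0),st[1]-st[0],st[2]-st[1])
ss=[plane("side",*S(x,y),.085) for x,y in((257,382),(405,503-132-60),(533,436),(375,508))]
print(ss[0],ss[2],ss[3])
print("small gun side flange",plane("side",*S(320,325),.0),P(443,443,.0))
# bar mask of the side/top
im=cv2.imread("pics/top0.png").astype(int)[125:160,315:345]
print(im.sum(2))
E
```

```text
car [0.6114 0.0004 0.052 ] -16.59568210623599 -16.239115155214144 0.13283792184873236 0.07321390208434249
bed [0.5919 0.0044 0.044 ] -16.646370980010676 0.33258703759483754
side screws [0.5593 0.0584 0.052 ] [ 0.5373 -0.0106  0.052 ] [ 0.6647 -0.0499  0.052 ] vs top [0.6855 0.0163 0.052 ] [ 0.6646 -0.0535  0.052 ] [0.5578 0.0547 0.052 ] [ 0.5378 -0.016   0.052 ]
knob disc [ 0.6473 -0.0104  0.074 ] expected [ 0.6517 -0.0117  0.052 ]
knob side [ 0.6319 -0.034   0.074 ]
ball pred [0.5634 0.0147 0.0965] [253.1308  50.4697] [156.343  317.8886]
side ball on plane [0.5632 0.0178 0.0965]
gun cap top [ 0.4497 -0.2911  0.146 ] side [ 0.4465 -0.2899  0.146 ]
stand [ 0.4485 -0.2888  0.085 ] [-0.0003 -0.0987  0.    ] [-0.0979  0.0036  0.    ]
[ 0.3968 -0.2402  0.085 ] [ 0.4922 -0.3413  0.085 ] [ 0.3967 -0.3407  0.085 ]
small gun side flange [ 0.511  -0.1411  0.    ] [ 0.4819 -0.1979  0.    ]
[[436 440 418 ... 321 310 302]
 [438 432 402 ... 317 309 308]
 [440 420 368 ... 309 303 317]
 ...
 [406 411 413 ... 450 449 443]
 [407 411 410 ... 443 441 444]
 [411 408 404 ... 435 440 443]]
```

```bash
cat >> h.py <<'E'
np.set_printoptions(precision=4,suppress=True)
def frame(point,ydir):
    x=np.array(point,float);x/=np.linalg.norm(x);y=np.array(ydir,float);y-=x*(x@y);y/=np.linalg.norm(y)
    return np.c_[x,y,np.cross(x,y)]
def goal(pos,F=None):
    s=robot.read_state();M=R.from_rotvec(s["tool_rot"]).as_matrix()
    if F is None:F=M
    print("turn deg",np.degrees(R.from_matrix(M.T@F).as_rotvec()),"shift cm",100*M.T@(np.array(pos)-s["tool_pos"]))
def st():
    s=robot.read_state();print(s["time"],"pos",s["tool_pos"],"F",s["force"],"T",s["torque"],"op",s["opening"],"j",s["joints"]);return s,R.from_rotvec(s["tool_rot"]).as_matrix()
def yd(deg): a=np.radians(deg); return [np.cos(a),np.sin(a),0]
E
python3 - <<'E'
from h import *
s,M=st();print(M)
S=lambda x,y:(300+(x+.5)/4.143-.5,180+(y+.5)/4.138-.5)
a=plane("side",*S(352,33),.096);b=plane("side",*S(414,34),.096);d=b-a;print("bar",a,b,np.degrees(np.arctan2(d[1],d[0])),np.linalg.norm(d))
for y in(60,240): goal([.649,-.010,.33],frame([0,0,-1],yd(y)))
t=cv2.imread("pics/top0.png"); s=cv2.imread("pics/side0.png")
A=cv2.resize(t[128:154,314:340],(400,400),interpolation=cv2.INTER_CUBIC)
B=cv2.resize(s[248:288,378:418],(400,400),interpolation=cv2.INTER_CUBIC)
cv2.imwrite("pics/c2.png",cv2.convertScaleAbs(np.hstack([A,B]),alpha=1.6))
E
```

```text
0.1 pos [0.1518 0.5285 0.4039] F [-0.1071 -0.3863 -0.2484] T [ 0.024   0.0505 -0.0067] op 0.08565508666301579 j [ 1.5756  0.2557  0.1072 -0.0004 -1.4239 -0.2846]
[[-0.0004 -0.2763 -0.9611]
 [-0.0016 -0.9611  0.2763]
 [-1.      0.0017 -0.0001]]
bar [0.6325 0.0021 0.096 ] [ 0.6668 -0.0202  0.096 ] -33.0199563667439 0.04094456588805134
turn deg [-166.0366    0.1378   -0.0232] shift cm [  7.4581  38.0061 -62.6604]
turn deg [13.9633 -0.0159 -0.0947] shift cm [  7.4581  38.0061 -62.6604]
```

View pics/c2.png

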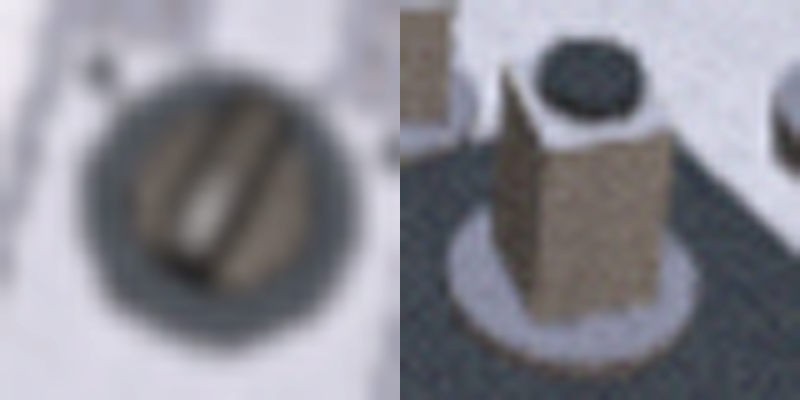

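Bar lies at about −30° (26° from top, 33° from side, so clamp ≈ 0.23 rad). In the right crop the gun's grip corners are at (508,65), (540,140), (670,130).

```bash
python3 -m creep '[[14,0,0,7.4,38,-62.6,1],[14,0,0,7.4,38,-62.6,1],[14,0,0,7.4,38,-62.6,1],[14,0,0,7.4,38,-62.6,1],[14,0,0,7.4,38,-62.6,1],[14,0,0,7.4,38,-62.6,1],[14,0,0,7.4,38,-62.6,1],[14,0,0,7.4,38,-62.6,1],[14,0,0,7.4,38,-62.6,0.6],[14,0,0,7.4,38,-62.6,0.6],[14,0,0,7.4,38,-62.6,0.6],[14,0,0,7.4,38,-62.6,0.6]]' 60
python3 - <<'E'
from h import *
G=lambda x,y,z:plane("side",378+(x-400+.5)/10-.5,248+(y+.5)/10-.5,z)
a,b,c=G(508,65,.146),G(540,140,.146),G(670,130,.146)
print(a,b,c,[np.degrees(np.arctan2(*(q[1::-1]))) for q in(b-a,c-b)],np.linalg.norm(b-a),np.linalg.norm(c-b))
st();goal([.649,-.010,.33],frame([0,0,-1],yd(240)))
E
```

```text
time: 1.3
tool_pos: [0.5578, 0.0881, 0.3438]
tool_rot: [-1.926, 0.517, 1.927]
force: [0.5, 0.7, -0.2]
opening: 0.0513
[ 0.434  -0.2782  0.146 ] [ 0.4258 -0.2998  0.146 ] [ 0.4496 -0.3104  0.146 ] [np.float64(-110.83293011732869), np.float64(-23.947743915234202)] 0.023110020306940954 0.026064499300772596
1.3 pos [0.5578 0.0881 0.3438] F [ 0.4628  0.6702 -0.2164] T [ 0.2001 -0.1396 -0.0001] op 0.05134297032278232 j [ 0.4336  0.3091  0.0266 -0.0002 -1.289   0.6131]
turn deg [-0.035   0.032  -0.0222] shift cm [  1.3715   3.9291 -12.8113]
```

```bash
python3 -m creep '[[0,0,0,1.4,3.85,-13,0.6],[0,0,0,1.4,3.85,-13,0.6],[0,0,0,1.4,3.85,-13,0.6],[0,0,0,1.4,3.85,-13,0.6],[0,0,0,4,3.85,-13,0.6],[0,0,0,4,3.85,-13,0.6],[0,0,0,4,3.85,-13,0.6]]'
python3 - <<'E'
from h import *
goal([.6505,-.0085,.250],frame([0,0,-1],yd(240)));st()
im=snap("side","s1.png");cv2.imwrite("pics/s1c.png",cv2.resize(im[140:240,300:440,::-1],(700,500),interpolation=cv2.INTER_CUBIC))
E
```

```text
time: 2.0
tool_pos: [0.6497, -0.0081, 0.3042]
tool_rot: [-1.926, 0.517, 1.929]
force: [0.4, -0.1, 0.8]
opening: 0.0512
turn deg [ 0.0049  0.066  -0.0806] shift cm [ 5.4187 -0.0111 -0.0968]
2.0 pos [ 0.6497 -0.0081  0.3042] F [ 0.4143 -0.1489  0.8449] T [ 0.0221 -0.0655  0.0041] op 0.05116159951254688 j [ 0.2276  0.4945  0.2069  0.0003 -1.285   0.8196]
```

View pics/s1c.png

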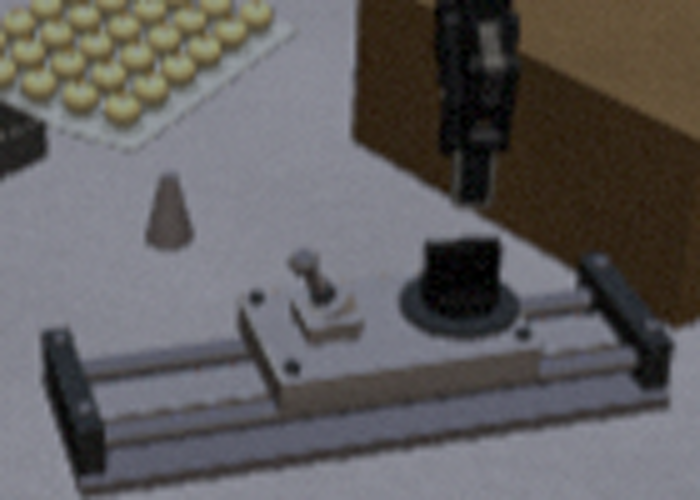

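The finger tip is at (473,200) in the crop and the bar top's centre at (462,240), so it's nearly aligned. I'll check the projection of the tool axis.

```bash
python3 - <<'E'
from h import *
f=lambda X:(proj("side",X)-(300,140)+.5)*5-.5
for z in(.133,.096,.089):print(z,f([.6497,-.0081,z]))
n=np.array(yd(60));print("near finger", f(np.array([.6497,-.0081,.133])-.03*n))
print("bar near-top edge at same pos", f(np.array([.6497,-.0081,.096])-.007*n))
E
```

```text
0.133 [465.9585 181.394 ]
0.096 [461.3393 239.7916]
0.089 [460.4847 250.61  ]
near finger [472.9013 209.2683]
bar near-top edge at same pos [462.8812 246.3687]
```

Aligned. Descend, then close.

```bash
python3 -m creep '[[0,0,0,2,0,0,0.6],[0,0,0,4,0,0,0.6],[0,0,0,5.2,0,0,0.6],[0,0,0,5.2,0,0,0.6],[0,0,0,5.2,0,0,0.4],[0,0,0,5.2,0,0,0.3],[0,0,0,5.2,0,0,0.2],[0,0,0,5.2,0,0,0.1],[0,0,0,5.2,0,0,0],[0,0,0,5.2,0,0,0],[0,0,0,5.2,0,0,0]]' 60
```

```text
time: 3.15
tool_pos: [0.6498, -0.01, 0.2542]
tool_rot: [-1.929, 0.52, 1.927]
force: [-3.7, -5.7, 5.3]
opening: 0.0123
```

```bash
python3 -m creep '[[6,0,0,0,0.15,0,0],[13,0,0,0,0.15,0,0],[20,0,0,0,0.15,0,0],[27,0,0,0,0.15,0,0],[34,0,0,0,0.15,0,0],[41,0,0,0,0.15,0,0],[48,0,0,0,0.15,0,0],[54,0,0,0,0.15,0,0],[60,0,0,0,0.15,0,0],[60,0,0,0,0.15,0,0]]' 80; python3 -c "
from h import *
s,M=st();print(M[:,1],np.degrees(np.arctan2(M[1,1],M[0,1])))"
```

```text
time: 4.15
tool_pos: [0.65, -0.0101, 0.2543]
tool_rot: [-1.211, 1.208, 1.205]
force: [-0.6, -1.3, 4.7]
opening: 0.0121
4.15 pos [ 0.65   -0.0101  0.2543] F [-0.6102 -1.3333  4.7494] T [-0.651  -0.1241 -0.1943] op 0.01209438465969006 j [ 0.2247  0.5259  0.1266  0.0017 -1.1683 -0.2266]
[-1.      0.0012 -0.0035] 179.93011954062186
```

```bash
python3 -m creep '[[3,0,0,0,0,0,0],[6,0,0,0,0,0,0],[8,0,0,0,0,0,0],[8,0,0,0,0,0,0],[8,0,0,0,0,0,0]]'; python3 -c "
from h import *
s,M=st();print(np.degrees(np.arctan2(M[1,1],M[0,1])))"
```

```text
time: 4.65
tool_pos: [0.65, -0.0101, 0.2543]
tool_rot: [-1.11, 1.268, 1.105]
force: [0.3, -2.4, 5.5]
opening: 0.0117
4.65 pos [ 0.65   -0.0101  0.2543] F [ 0.3212 -2.4118  5.4806] T [-0.7562 -0.2572  0.1151] op 0.011660459906068437 j [ 0.2247  0.5259  0.1266  0.0018 -1.1681 -0.3619]
172.1788901305274
```

```bash
python3 -m creep '[[3,0,0,0,0,0,0],[5,0,0,0,0,0,0],[5,0,0,0,0,0,0]]'; python3 -c "
from h import *
s,M=st();print(np.degrees(np.arctan2(M[1,1],M[0,1])))"
```

```text
time: 4.95
tool_pos: [0.6501, -0.0099, 0.2543]
tool_rot: [-1.047, 1.304, 1.041]
force: [0.7, -2.1, 5.2]
opening: 0.0117
4.95 pos [ 0.6501 -0.0099  0.2543] F [ 0.694  -2.0811  5.1888] T [-0.8793 -0.255   1.6187] op 0.01170056675180413 j [ 0.2252  0.526   0.1265  0.0028 -1.1681 -0.4476]
167.32035095791753
```

The torque rose to 1.6 N m, so the stop is reached. Relax, open, retreat and check.

```bash
python3 -m creep '[[-4,0,0,0,0,0,0],[-4,0,0,0,0,0,0.3],[-4,0,0,0,0,0,0.6],[-4,0,0,0,0,0,0.6],[-4,0,0,-5,0,0,0.6],[-4,0,0,-10,0,0,1],[-4,0,0,-10,0,0,1],[-4,0,0,-10,0,0,1]]'; python3 - <<'E'
from h import *
st()
for y in(-22,68,158,248): print(y);goal([.4465,-.2905,.37],frame([0,0,-1],yd(y)))
E
```

```text
time: 5.75
tool_pos: [0.6493, -0.0095, 0.3539]
tool_rot: [-1.092, 1.277, 1.091]
force: [0.5, -0.7, -1.6]
opening: 0.0858
5.75 pos [ 0.6493 -0.0095  0.3539] F [ 0.5036 -0.6675 -1.6064] T [ 0.0229  0.0325 -0.0354] op 0.0857689853457777 j [ 0.2252  0.4695  0.2942 -0.0007 -1.3924 -0.383 ]
-22
turn deg [-167.0519   -0.2063    0.1735] shift cm [ -1.71    15.6074 -30.9337]
68
turn deg [102.9478   0.2102   0.0182] shift cm [ -1.71    15.6074 -30.9337]
158
turn deg [12.9479  0.1185  0.1409] shift cm [ -1.71    15.6074 -30.9337]
248
turn deg [-77.052   -0.0171   0.1976] shift cm [ -1.71    15.6074 -30.9337]
```

```bash
python3 -m creep '[[13,0,0,-1.7,15.6,-30.9,1],[13,0,0,-1.7,15.6,-30.9,1],[13,0,0,-1.7,15.6,-30.9,1],[13,0,0,-1.7,15.6,-30.9,1],[13,0,0,-1.7,15.6,-30.9,1],[13,0,0,-1.7,15.6,-30.9,1],[13,0,0,-1.7,15.6,-30.9,1],[13,0,0,-1.7,15.6,-30.9,1],[13,0,0,-1.7,15.6,-30.9,1],[13,0,0,-1.7,15.6,-30.9,1]]'
python3 - <<'E'
from h import *
st();goal([.4465,-.2905,.29],frame([0,0,-1],yd(158)))
t=snap("top","t2.png");s=snap("side","s2.png")
A=cv2.resize(t[105:215,300:360,::-1],(300,550),interpolation=cv2.INTER_CUBIC)
B=cv2.resize(s[180:290,330:430,::-1],(500,550),interpolation=cv2.INTER_CUBIC)
cv2.imwrite("pics/c3.png",np.hstack([A,B]))
E
```

```text
time: 6.75
tool_pos: [0.447, -0.2898, 0.3683]
tool_rot: [-0.92, 1.368, 0.923]
force: [0.3, 1.1, 0.2]
opening: 0.0854
6.75 pos [ 0.447  -0.2898  0.3683] F [0.3301 1.0517 0.1907] T [ 0.0319 -0.0629 -0.0245] op 0.0853942387262367 j [-0.2815  0.2355 -0.0101 -0.0006 -1.3271 -0.1026]
turn deg [-0.0141  0.0237 -0.1152] shift cm [ 7.8264  0.0025 -0.0824]
```

View pics/c3.png

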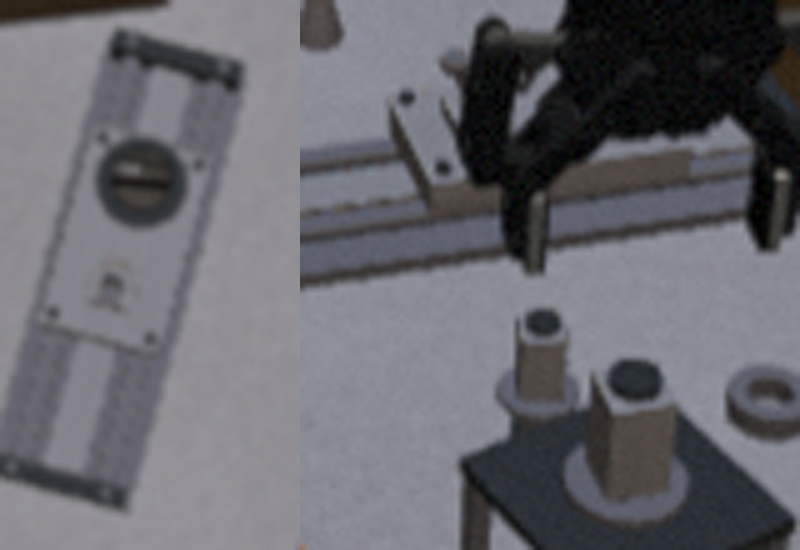

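The knob bar now lies across the bed (about −95°, so clamp ≈ 1.4), and the screws are where they were. The gun cap is at crop (635,380), with the fingers at (535,265) and (770,245). Check the cap projection.

```bash
python3 - <<'E'
from h import *
f=lambda X:(proj("side",X)-(330,180)+.5)*5-.5+[300,0]
print(f([.4465,-.2905,.146]),f([.447,-.2898,.146]))
p=plane("side",330+(335.5)/5-.5,180+(380.5)/5-.5,.146);print(p)
y=np.array(yd(158))
for s in(1,-1):print(f(np.array([.447,-.2898,.208])+s*.0425*y))
E
```

```text
[637.376  379.1473] [637.3019 377.7569]
[ 0.4454 -0.2904  0.146 ]
[541.2013 264.3995]
[756.1343 244.2068]
```

```bash
python3 -m creep '[[0,0,0,4,0,-0.1,1],[0,0,0,7,0.05,-0.1,1],[0,0,0,9.7,0.05,-0.1,1],[0,0,0,9.7,0.05,-0.1,1],[0,0,0,9.7,0.05,-0.1,0.6],[0,0,0,9.7,0.05,-0.1,0.4],[0,0,0,9.7,0.05,-0.1,0.3],[0,0,0,9.7,0.05,-0.1,0.1],[0,0,0,9.7,0.05,-0.1,0.1],[0,0,0,9.7,0.05,-0.1,0.1],[0,0,0,9.7,0.05,-0.1,0.1]]' 100; python3 -c "
from h import *
st()"
```

```text
time: 7.95
tool_pos: [0.4464, -0.2913, 0.274]
tool_rot: [-0.924, 1.365, 0.919]
force: [0.2, 1.3, 6.6]
opening: 0.0275
7.95 pos [ 0.4464 -0.2913  0.274 ] F [0.1844 1.3316 6.5545] T [0.5444 0.0984 0.0381] op 0.027533725035514458 j [-0.2842  0.2985 -0.1765  0.0006 -1.0928 -0.1003]
```

Gripped (27.5 mm). Lift straight up.

```bash
python3 -m creep '[[0,0,0,-1,0,0,0.1],[0,0,0,-4,0,0,0.1],[0,0,0,-7,0,0,0.1],[0,0,0,-10,0,0,0.1],[0,0,0,-13,0,0,0.1],[0,0,0,-13,0,0,0.1],[0,0,0,-13,0,0,0.1]]'; python3 - <<'E'
from h import *
s,M=st()
im=snap("side","s3.png");cv2.imwrite("pics/s3c.png",cv2.resize(im[150:300,310:450,::-1],(560,600),interpolation=cv2.INTER_CUBIC))
c=np.array([.6114,.0022,.052]);a=np.radians(-16.5);ux=np.array([np.cos(a),np.sin(a),0])
z=np.array([0,0,1])*np.cos(.4887)-ux*np.sin(.4887)
foot=c-.036*ux;foot[2]=.07;tip=foot+.038*z
print("tip",tip,"axis",z)
# candidate orientation: minimal rotation of current tool taking x to -z, plus aligned options
x=M[:,0];F=R.align_vectors([-z],[x])[0].as_matrix()@M;print("min-rot y",F[:,1])
goal(tip+z*(.064+.031+.155+.03),F)
goal(tip+z*(.064+.031+.155+.03),frame(-z,-ux))
E
```

```text
time: 8.65
tool_pos: [0.4456, -0.2909, 0.402]
tool_rot: [-0.92, 1.366, 0.922]
force: [-1.1, 1.0, -4.6]
opening: 0.027
8.65 pos [ 0.4456 -0.2909  0.402 ] F [-1.128   0.9571 -4.5938] T [ 0.0683  0.0461 -0.0008] op 0.027019688272691054 j [-0.2844  0.2207  0.0569 -0.0013 -1.4074 -0.1002]
tip [0.5598 0.0175 0.1036] axis [-0.4501  0.1333  0.8829]
min-rot y [-0.815   0.3426 -0.4673]
turn deg [ -0.0044  -2.6509 -28.0281] shift cm [ 5.0888 14.0494 31.5883]
turn deg [ -5.4575  -1.2876 -28.1346] shift cm [ 5.0888 14.0494 31.5883]
```

View pics/s3c.png

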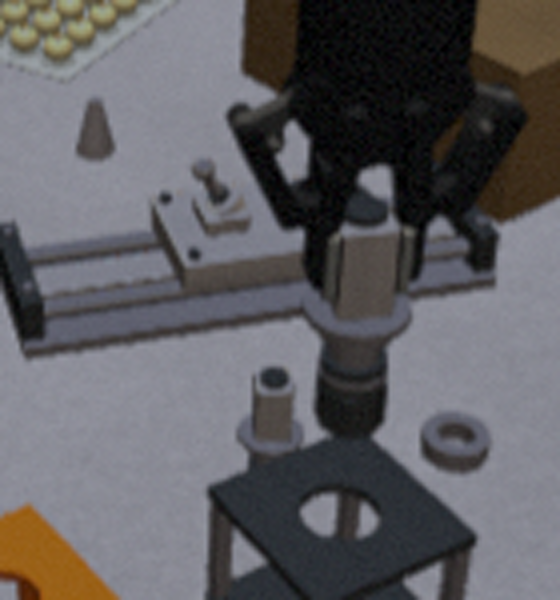

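The gun hangs straight in the grip: coupler mouth at about crop (349,417), nipple ball at (205,168). Compare with predictions.

```bash
python3 - <<'E'
from h import *
f=lambda X:(proj("side",X)-(310,150)+.5)*4-.5
s,M=st();p=s["tool_pos"];x=M[:,0]
print("mouth",f(p+.253*x),"flange",f(p+.186*x),"cap",f(p+.128*x))
im=cv2.imread("pics/s3.png");g=im[150:300,310:450].sum(2)
# width profile of the coupler in rows
for r in (98,100,102,104):
    print(r,g[r,70:105])
c=np.array([.6114,.0022,.052]);a=np.radians(-16.5);ux=np.array([np.cos(a),np.sin(a),0]);z=np.array([0,0,1])*np.cos(.4887)-ux*np.sin(.4887)
foot=c-.036*ux;foot[2]=.07;b=foot+.03*z;print("ball side",f(b),"top",proj("top",b))
# ball by top (x,y) and side view
t=cv2.imread("pics/t2.png");print(cv2.cvtColor(t,6)[156:172,312:330])
E
```

```text
8.7 pos [ 0.4455 -0.2908  0.4009] F [-0.5707 -0.0615 -5.8412] T [0.02   0.0661 0.0115] op 0.026789854181291737 j [-0.2844  0.2216  0.0553 -0.0014 -1.4072 -0.1003]
mouth [347.2836 421.0547] flange [357.8931 313.6329] cap [367.9362 212.4452]
98 [322 309 286 318 418 432 434 436 352 151  56  79  78  81  90  93  89  99
  99 107 101  83  75  93  62  57 177 407 433 434 435 431 426 434 436]
100 [221 224 225 352 427 429 423 422 291 108  48  64  66  57  65  83 114 114
 111  87  89  83  65  83  55  84 225 404 432 425 426 431 427 427 440]
102 [218 215 224 335 422 439 430 437 277  98  56  62  69  66  72  57  74  78
  80  80  79  95  64  68  51  99 304 430 438 425 425 426 430 430 430]
104 [210 215 233 352 403 428 431 428 397 204  80  74  65  67  77  51  82  72
  85  97  70  85  74  78  48 122 335 428 437 420 428 437 432 433 435]
ball side [204.6476 169.1393] top [320.7822 163.5971]
[[130 132 132 132 134 134 135 133 130 127 128 128 129 131 133 134 135 133]
 [132 133 133 133 134 134 134 131 124 122 122 122 120 123 131 134 134 133]
 [134 132 132 132 133 133 133 130 123 121 124 124 119 119 128 132 131
[... 281 characters left out ...]
100 123 124 124 129 132]
 [132 134 133 134 132 131 129 118 107 102 103 102 108 127 125 120 129 132]
 [133 133 133 133 131 125 120 112 102 103 104 109 122 132 131 125 129 131]
 [132 133 134 133 131 122 112 102 100 102 100 107 126 132 131 130 130 132]
 [130 133 133 133 132 128 120 115 116 114 103  98 116 125 130 131 131 131]
 [127 135 133 133 132 131 128 129 129 127 118 112 117 121 129 131 130 131]
 [129 135 133 133 133 131 131 131 131 131 130 129 128 128 130 131 132 132]
 [129 132 133 135 133 131 131 131 129 131 131 132 132 131 131 131 132 132]
 [106 113 122 129 129 129 131 131 131 131 131 132 133 131 131 131 131 129]
 [ 90  88  97 106 110 119 126 127 128 129 132 133 133 132 131 131 125 110]]
```

```bash
python3 -m creep '[[0,0,0,-2,4,9,0.1],[0,0,0,-2,8,18,0.1],[0,0,0,-2,8,18,0.1],[0,0,0,-2,8,18,0.1],[0,0,0,-2,8,18,0.1],[0,-2.7,-28,2,14,31.5,0.1],[0,-2.7,-28,2,14,31.5,0.1],[0,-2.7,-28,4.8,14,31.5,0.1],[0,-2.7,-28,4.8,14,31.5,0.1],[0,-2.7,-28,4.8,14,31.5,0.1],[0,-2.7,-28,4.8,14,31.5,0.1],[0,-2.7,-28,4.8,14,31.5,0.1]]' 100; cat > g.py <<'E'
from h import *
c=np.array([.6114,.0022,.052]);a=np.radians(-16.5);ux=np.array([np.cos(a),np.sin(a),0]);z=np.array([0,0,1])*np.cos(.4887)-ux*np.sin(.4887)
foot=c-.036*ux;foot[2]=.07;tip=foot+.038*z
s,M=st();x=M[:,0]
F=R.align_vectors([-z],[x])[0].as_matrix()@M
goal(tip+z*.283,F)
e=M.T@(tip-s["tool_pos"]);print("tip in tool (mm)",1000*e,"mouth gap",1000*e[0]-253,"tool F",M.T@s["force"],"axis err deg",np.degrees(np.arccos(-x@z)))
E
python3 g.py
```

```text
time: 9.9
tool_pos: [0.4349, 0.0532, 0.3551]
tool_rot: [-1.158, 1.032, 0.563]
force: [0.3, 0.4, -4.2]
opening: 0.0271
9.9 pos [0.4349 0.0532 0.3551] F [ 0.2673  0.3927 -4.169 ] T [ 0.6208  1.9834 -0.0118] op 0.02711223789281872 j [ 0.5953 -0.0942 -0.6577  0.5566 -0.7611 -1.3418]
turn deg [0.     0.017  0.1351] shift cm [0.0039 0.3517 0.0916]
tip in tool (mm) [283.0381   4.1839   0.8316] mouth gap 30.03811699474869 tool F [3.7446 1.8736 0.2712] axis err deg 0.1361543965671497
```

```bash
python3 -m creep '[[0,0,0,0,0.4,0.1,0.1],[0,0,0,1.4,0.4,0.1,0.1],[0,0,0,1.8,0.4,0.1,0.1],[0,0,0,1.8,0.4,0.1,0.1]]'; cat >> g.py <<'E'
import sys
if len(sys.argv)>1:
    k=sys.argv[1]
    A=snap("side","s%s.png"%k);B=snap("top","t%s.png"%k)
    A=cv2.resize(A[160:260,320:420,::-1],(500,500),interpolation=cv2.INTER_CUBIC);B=cv2.resize(B[130:190,297:333,::-1],(300,500),interpolation=cv2.INTER_CUBIC)
    cv2.imwrite("pics/c%s.png"%k,cv2.convertScaleAbs(np.hstack([A,B]),alpha=1.4))
    f=lambda X:(proj("side",X)-(320,160)+.5)*5-.5
    print("side px: mouth",f(s["tool_pos"]+x*.253),"flange",f(s["tool_pos"]+x*.189),"ball",f(tip-.008*z))
E
python3 g.py 4
```

```text
time: 10.3
tool_pos: [0.4398, 0.0527, 0.3365]
tool_rot: [-1.159, 1.034, 0.562]
force: [-0.2, 0.5, -3.8]
opening: 0.027
10.3 pos [0.4398 0.0527 0.3365] F [-0.1791  0.5262 -3.7654] T [ 0.6166  2.0478 -0.0478] op 0.02695853628822073 j [ 0.5784 -0.0684 -0.6929  0.5894 -0.704  -1.3736]
turn deg [ 0.     -0.0774  0.098 ] shift cm [-1.8609 -0.1099  0.0366]
tip in tool (mm) [264.3901  -0.6153   0.7477] mouth gap 11.390104149654746 tool F [3.17   2.0913 0.2557] axis err deg 0.1248304135616604
side px: mouth [189.8246 138.0799] flange [136.7569  52.8531] ball [205.9346 161.5491]
```

View pics/c4.png

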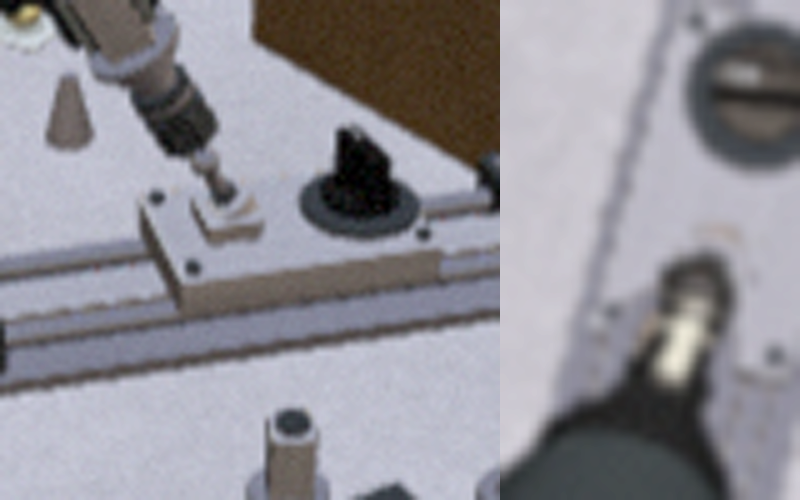

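The coupler mouth is at about (190,141) and the ball at (206,161), both within a pixel or so of prediction, so it's lined up. Advance gently.

```bash
python3 -m creep '[[0,0,0,0.3,-0.05,0.07,0.1],[0,0,0,0.6,-0.05,0.07,0.1],[0,0,0,0.9,-0.05,0.07,0.1],[0,0,0,1.2,-0.05,0.07,0.1],[0,0,0,1.5,-0.05,0.07,0.1],[0,0,0,1.7,-0.05,0.07,0.1],[0,0,0,1.7,-0.05,0.07,0.1]]' 110; python3 g.py
```

```text
time: 11.1
tool_pos: [0.4478, 0.0512, 0.3214]
tool_rot: [-1.16, 1.034, 0.563]
force: [0.2, -0.2, -4.6]
opening: 0.0271
11.1 pos [0.4478 0.0512 0.3214] F [ 0.1713 -0.1631 -4.636 ] T [ 0.5088  2.2083 -0.1036] op 0.027111923530202753 j [ 0.5542 -0.0387 -0.7142  0.6201 -0.6508 -1.393 ]
turn deg [-0.     -0.0607  0.0905] shift cm [-3.571  -0.1096 -0.0461]
tip in tool (mm) [247.2894  -0.6496  -0.1609] mouth gap -5.710645136630063 tool F [ 4.1894  1.9776 -0.2945] axis err deg 0.10896993093834198
```

```bash
python3 -m creep '[[0,0,0,0.2,-0.03,0,0.1],[0,0,0,0.4,-0.05,0,0.1],[0,0,0,0.6,-0.05,0,0.1],[0,0,0,0.8,-0.05,0,0.1],[0,0,0,1.0,-0.05,0,0.1],[0,0,0,1.0,-0.05,0,0.1]]'; python3 g.py;python3 -m creep '[[0,0,0,0.2,0,0,0.1],[0,0,0,0.4,0,0,0.1],[0,0,0,0.6,0,0,0.1],[0,0,0,0.8,0,0,0.1],[0,0,0,0.8,0,0,0.1]]'; python3 g.py
```

```text
time: 11.7
tool_pos: [0.4526, 0.0496, 0.3124]
tool_rot: [-1.159, 1.034, 0.564]
force: [-1.2, -2.1, -5.5]
opening: 0.0268
11.7 pos [0.4526 0.0496 0.3124] F [-1.2498 -2.142  -5.5343] T [-0.0424  3.0126 -0.5083] op 0.026841502032013718 j [ 0.5379 -0.0205 -0.7264  0.6399 -0.6194 -1.4053]
turn deg [ 0.     -0.0851  0.0497] shift cm [-4.6056 -0.0833 -0.0323]
tip in tool (mm) [236.944   -0.5875   0.097 ] mouth gap -16.056029116822685 tool F [ 4.611   2.8766 -2.6912] axis err deg 0.09855997460526969
time: 12.2
tool_pos: [0.4562, 0.0486, 0.3061]
tool_rot: [-1.159, 1.033, 0.563]
force: [-7.7, -2.1, -1.8]
opening: 0.027
12.2 pos [0.4562 0.0486 0.3061] F [-7.7041 -2.0942 -1.8403] T [-0.3462  4.2079 -0.8968] op 0.02696128494291749 j [ 0.5255 -0.0075 -0.7361  0.6587 -0.595  -1.418 ]
turn deg [ 0.     -0.0543  0.1081] shift cm [-5.3386 -0.0565 -0.0368]
tip in tool (mm) [229.6135  -0.0312  -0.0994] mouth gap -23.386466292687743 tool F [-1.5714  6.4202 -4.8413] axis err deg 0.12099238992395898
```

```bash
python3 -m creep '[[0,0,0,0.1,0.05,-0.06,0.1],[0,0,0,0.2,0.08,-0.1,0.1],[0,0,0,0.35,0.08,-0.1,0.1],[0,0,0,0.5,0.08,-0.1,0.1],[0,0,0,0.5,0.08,-0.1,0.1]]'; python3 g.py
```

```text
time: 12.7
tool_pos: [0.4576, 0.0476, 0.3023]
tool_rot: [-1.159, 1.031, 0.563]
force: [-11.9, -0.4, 2.7]
opening: 0.0269
12.7 pos [0.4576 0.0476 0.3023] F [-11.901   -0.4006   2.7065] T [-0.0666  4.9148 -0.751 ] op 0.026893329868690922 j [ 0.5174 -0.0016 -0.7448  0.6732 -0.5777 -1.4277]
turn deg [-0.      0.0481  0.205 ] shift cm [-5.7539 -0.0914  0.0249]
tip in tool (mm) [225.4589   0.099    0.0109] mouth gap -27.54106164662616 tool F [-7.7269  8.2726 -4.5802] axis err deg 0.2106052387705649
```

```bash
python3 -m creep '[[0,0,0,0.1,0.1,-0.1,0.1],[0,0,0,0.2,0.15,-0.12,0.1],[0,0,0,0.3,0.15,-0.12,0.1],[0,0,0,0.4,0.15,-0.12,0.1],[0,0,0,0.5,0.15,-0.12,0.1],[0,0,0,0.5,0.15,-0.12,0.1]]' 120; python3 g.py 5
```

```text
time: 13.3
tool_pos: [0.4589, 0.0467, 0.2983]
tool_rot: [-1.16, 1.028, 0.562]
force: [-10.1, -1.7, 5.8]
opening: 0.0269
13.3 pos [0.4589 0.0467 0.2983] F [-10.1468  -1.6837   5.8202] T [-0.3735  4.0374 -0.7936] op 0.02692527156065822 j [ 0.509   0.0041 -0.7551  0.6908 -0.5593 -1.4405]
turn deg [0.     0.1589 0.3306] shift cm [-6.1724 -0.1622  0.0917]
tip in tool (mm) [221.2703   0.0106   0.1317] mouth gap -31.72967454132393 tool F [-9.5243  4.9217 -4.9731] axis err deg 0.36677024519664464
side px: mouth [224.6453 191.0958] flange [173.5292 109.9598] ball [205.9346 161.5491]
```

View pics/c5.png

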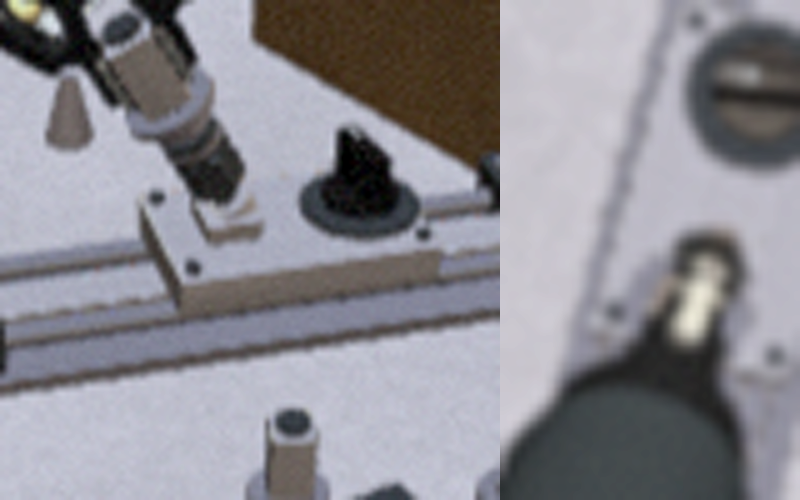

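The carriage has not moved (screws at (156,197) and (193,267) as before) and the flange is as predicted (173,108). I'll compare coupler length before and after with intensity profiles along the gun axis.

```bash
python3 - <<'E'
from h import *
s,M=st()
poses={"4":([.4398,.0527,.3365],[-1.159,1.034,.562]),"5":(s["tool_pos"],s["tool_rot"])}
for k,(p,r) in poses.items():
    M=R.from_rotvec(r).as_matrix();p=np.array(p);x=M[:,0]
    g=cv2.imread(f"pics/s{k}.png",0).astype(np.float32)
    o,_=ray("side",350,200);w=np.cross(x,p+.22*x-o);w/=np.linalg.norm(w)
    for off in(-.012,-.006,0,.006,.012):
        d=np.arange(.170,.272,.003)
        q=np.array([proj("side",p+x*a+w*off) for a in d],np.float32)
        v=cv2.remap(g,q[:,:1],q[:,1:],1)[:,0]
        print(k,off,v.astype(int))
E
```

```text
13.4 pos [0.4588 0.0467 0.2983] F [-10.4405  -1.1727   6.5749] T [-0.3968  3.9899 -0.7913] op 0.026502757970427088 j [ 0.5091  0.004  -0.7551  0.6907 -0.5594 -1.4404]
4 -0.012 [ 67  67  67  68  65  71  80  87  85  62  46  49  52  46  36  37  31  26
  25  36  32  29  28  21  16  16  13  19  22  64 104 128 134 136]
4 -0.006 [67 68 66 65 65 68 81 93 89 73 53 47 44 45 41 43 42 36 33 35 38 33 22 22
 20 21 27 28 25 26 42 69 83 81]
4 0 [68 68 68 67 66 66 75 88 92 81 60 54 54 54 55 55 49 40 29 33 47 43 24 23
 22 26 23 24 24 25 35 67 83 90]
4 0.006 [ 67  69  70  72  65  67  73  86  90  81  65  65  67  69  73  73  60  40
  37  49  60  44  35  36  38  33  31  31  30  30  51  87 105 100]
4 0.012 [ 55  51  57  80  86  90  90  92  90  77  72  76  76  67  57  50  38  38
  55  66  54  41  35  33  33  35  34  33  39  53  96 129 132 134]
5 -0.012 [ 67  62  65  66  66  67  76  86  85  68  49  41  40  39  30  32  38  38
  20  20  21  22  15  19  19  23  37  69 100 121 123 125 124 124]
5 -0.006 [ 66  65  65  64  64  64  71  83  93  80  59  48  45  49  40  33  35  42
  37  31  26  22  23  21  25  24  24  28  32  47  78 102 110 102]
5 0 [ 68  68  68  68  70  69  74  80  92  87  70  55  51  52  50  37  24  40
  46  37  27  24  22  20  24  23  22  25  22  30  65 103 117  99]
5 0.006 [ 70  69  70  71  69  68  74  86  92  86  72  63  68  62  46  35  39  53
  55  42  44  42  35  31  32  32  30  31  49  83 108 121 111  97]
5 0.012 [ 48  51  58  77  90  90  90  93  92  83  73  71  65  50  43  51  64  60
  40  35  33  33  32  33  34  33  48  77 108 123 123 119 114 114]
```

The coupler is pressed in by about 7 mm, and −31.7 + 7.5 ≈ −24 mm puts the bore end right at the tip, so it's snapped and seated. I'll press 2 mm more for margin.

```bash
python3 -m creep '[[0,0,0,0.1,0.03,-0.04,0.1],[0,0,0,0.2,0.06,-0.08,0.1],[0,0,0,0.25,0.06,-0.08,0.1],[0,0,0,0.25,0.06,-0.08,0.1],[0,0,0,0.25,0.06,-0.08,0.1],[0,0,0,0.25,0.06,-0.08,0.1]]' 120; python3 g.py 6; python3 - <<'E'
from h import *
s=robot.read_state()
for k,p,r in(("4",[.4398,.0527,.3365],[-1.159,1.034,.562]),("6",s["tool_pos"],s["tool_rot"])):
    x=R.from_rotvec(r).as_matrix()[:,0];p=np.array(p);g=cv2.imread(f"pics/s{k}.png",0).astype(np.float32)
    o,_=ray("side",350,200);w=np.cross(x,p+.22*x-o);w/=np.linalg.norm(w)
    for off in(-.012,0,.006,.012):
        q=np.array([proj("side",p+x*a+w*off) for a in np.arange(.17,.272,.003)],np.float32)
        print(k,off,cv2.remap(g,q[:,:1],q[:,1:],1)[:,0].astype(int))
E
```

```text
time: 14.0
tool_pos: [0.4595, 0.0462, 0.2963]
tool_rot: [-1.16, 1.026, 0.562]
force: [-10.1, -0.6, 7.9]
opening: 0.0267
14.0 pos [0.4595 0.0462 0.2963] F [-10.1499  -0.5916   7.8765] T [-0.2825  3.832  -0.7084] op 0.026712719762164085 j [ 0.5044  0.0069 -0.7602  0.6994 -0.5497 -1.4462]
turn deg [0.     0.2322 0.3856] shift cm [-6.3819 -0.1916  0.1365]
tip in tool (mm) [219.1724  -0.0118   0.2181] mouth gap -33.827553097112116 tool F [-11.4895   4.3153  -3.8443] axis err deg 0.45013489820960706
side px: mouth [226.3004 193.7058] flange [175.2187 112.8747] ball [205.9346 161.5491]
4 -0.012 [ 67  67  67  68  65  71  80  87  85  62  46  49  52  46  36  37  31  26
  25  36  32  29  28  21  16  16  13  19  22  64 104 128 134 136]
4 0 [68 68 68 67 66 66 75 88 92 81 60 54 54 54 55 55 49 40 29 33 47 43 24 23
 22 26 23 24 24 25 35 67 83 90]
4 0.006 [ 67  69  70  72  65  67  73  86  90  81  65  65  67  69  73  73  60  40
  37  49  60  44  35  36  38  33  31  31  30  30  51  87 105 100]
4 0.012 [ 55  51  57  80  86  90  90  92  90  77  72  76  76  67  57  50  38  38
  55  66  54  41  35  33  33  35  34  33  39  53  96 129 132 134]
6 -0.012 [ 64  63  64  66  66  67  70  79  86  68  49  40  38  32  28  28  37  26
  21  18  21  19  17  12  20  31  59  91 117 122 123 124 123 113]
6 0 [ 69  69  68  69  68  67  76  89  91  87  68  56  55  52  40  32  38  47
  44  29  26  21  20  23  23  21  20  22  26  54  98 115 104  93]
6 0.006 [ 69  68  68  69  68  65  72  82  89  88  70  64  63  55  38  38  50  56
  44  37  32  32  33  33  34  31  32  40  69 102 116 114 102  93]
6 0.012 [ 54  52  59  77  88  92  94  93  91  82  73  71  63  46  45  62  64  46
  37  36  36  33  34  35  31  39  65 101 121 123 120 114 114 117]
```

View pics/c6.png

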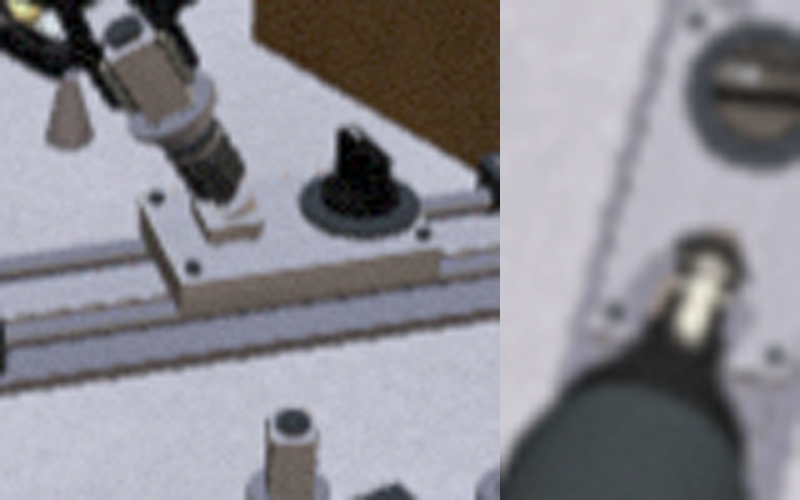

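The collar ring has moved up by about 3.1 samples, or 9 mm of spring travel. The carriage screws (156,197) and (193,267) and the knob bar are unchanged. Hand in.

```bash
python3 -c "
from plant import robot
s=robot.read_state();print(s['time'],s['qd'],s['opening']);print(robot.job_done())"
```

```text
14.1 [-0.00049845  0.0004746  -0.00221552  0.00060121 -0.00045404 -0.00079757] 0.026799546427987927
the job is handed in; nothing more can be done
None
```

I handed the job in at 14.1 s with the gun gripped, at rest and pressed onto the nipple. `job_done` reports no verdict, so success rests on the checks below.

- **Clamp:** I turned the knob clockwise about 70° until the torque rose to 1.6 N m, which I took as the stop. The last pictures show the bar across the bed, an estimated 1.4 rad.
- **Gun:** I drew the larger gun straight up out of the dark stand and tilted it to the nipple's axis. The tool axis ended about 0.5° off my estimate of the nipple's axis.
- **Snap-on and spring:** The axial force was about 15 N and the spring is pressed in about 9 mm of 12 mm. That figure comes from comparing side pictures before and after pressing. It puts the bore end about at the nipple tip; I saw no distinct snap in the few force readings I took.
- **Carriage and bystanders:** The carriage screws show no movement. The nozzle looks unmoved in the last pictures; I did not check the other bystanders again at the end.
- **Disagreements:** The two cameras differed by about 3 mm in y, so I used the mean. A sideways force of about 4–5 N remained on the coupler.

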